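# Lock the press-and-twist cap on the dishwasher-tablet canister

### The job

Close the white dishwasher-tablet canister with its child-safe cap: take the grey cap by its grip bar off the cork mat, set it squarely on the neck and turn it back (counter-clockwise seen from above) under light pressure until you feel it drop between the neck's lugs. Then press it down against the sprung seal and twist it clockwise until its inner lugs catch and it stops, and let go, so that it stays locked down in the catches. Press and twist firmly but gently, easing off as soon as it stops (the cap must never bear on the canister with more than 80 N), and leave the other things where they are.

Things in the scene. Friction and masses are not known exactly. Their poses are not given: they have to be found in the camera images.
- canister: Square white canister, 84 mm wide, standing in a wooden cradle (118 x 118 mm base, rims 38 mm high) that is screwed to the worktop: it cannot move. Origin: centre of the cradle's underside on the worktop; z up. It stands to the left or to the right.
- neck (a point): Centre of the top face of the canister's round neck, 88 mm above the worktop; z up along the neck axis. The neck is 43 mm across (its top edge bevelled to 37 mm) and 22 mm high above the shoulder. The cap goes over it, with its z up.
- lugs (a point): On the neck axis, level with the tops of the neck's three lugs, 3 mm below the neck top. Lugs at 120 degrees, each 52 degrees wide, out to 54 mm diameter. Their angle about the axis is NOT reported: it follows no listed rotation and changes from start to start. Underside of each, going clockwise from above: 18 degrees of rail (9 mm below neck top), 26 of notch (7 mm), 8 of stop wall (to 15 mm).
- seal_top (a point): On the neck axis, 7.5 mm above the neck top: top of the free black rubber sealing disc, 31 mm across, which yields downward against a spring of 1.5 N/mm (this point stays fixed in the canister). Turning: the cap resting on the lugs drops beside the rails within 75 degrees of counter-clockwise turn; from there about 42 degrees clockwise, pressed, to the stop, which is hard: feel for a rise of 0.2 to 0.3 N m.
- cap: Loose grey round cap, 63 mm across, 46 mm high in all, 56 to 98 g, lying right way up on a cork mat. Origin: centre of its open underside; z up. Skirt 21 mm high, wall 2.8 mm; top plate's underside 17 mm above the origin. Let go and locked, its origin lies 13.5 mm below the neck top (about 6 N of spring holds it); dropped between the lugs but not locked, about 9 mm below.
- cap_bar (a point): Centre of the top of the cap's straight grip bar, 46 mm above the cap's origin. The bar is 50 mm long (along the cap's x), 12 mm wide (along y) and stands 25 mm above the cap's round top face.
- cap_lugs (a point): On the cap's axis, level with the underside of its three inner lugs, 2.5 mm above the cap's origin. Lugs at 0, 120, 240 degrees from the cap's x, 22 degrees wide, 4 mm thick, in to 46 mm diameter. This point is 3 mm below the neck top when resting on the neck's lugs, 6.5 mm when dropped between, must be 13 mm or more (9 N) to pass under the rails; 14.5 mm is the hard bottom (11 N).
- cork_mat: Round cork mat, 168 mm across, 8 mm thick, fixed to the worktop, carries the cap at the start. Origin: centre of its underside.
- salt_grinder: Bystander: slim salt grinder, glass with white ribbed head, 50 mm across, 129 mm high, standing between canister and mat. Origin: centre of its foot.
- tea_tin: Bystander: dark square tea tin, 52 x 62 x 93 mm, at the left. Origin: centre of its foot. (Behind it, further left, stands a tall fridge, its side about 0.55 m left of the robot's centre line and its front about 0.25 m ahead of the base; wall cupboards hang 0.52 m above the worktop from 0.54 m ahead.)
- mug_blue: Bystander: dotted mug with a handle, 92 x 127 x 93 mm, at the right. Origin: centre of its foot.
Mind the look-alikes: they are no part of the job. Leave any red look-alike of the cap alone. What is shaped like the canister but yellow is not meant.

How it is judged:
On the way, in this order (a step that is already met when the one before it is completed fails the run):
1. the cap is lifted off the mat (height (world z) of cap above 0.05 m), for 0.1 s.
2. the cap sits squarely on the neck (horizontal distance between cap and neck below 0.004 m and z of cap in the frame of neck below -0.0045 m and angle between cap's own z axis and vertical below 0.1 rad), for 0.1 s.
At the end, for the whole second after the job is handed in: The cap, let go and at rest, stays locked on the neck with its lugs risen into the catch notches: its origin 12.5 to 14.7 mm below the neck top, within 3 mm of the neck axis, upright within 0.06 rad (z of cap in the frame of neck between -0.0147 and -0.0125 m and horizontal distance between cap and neck below 0.003 m and angle between cap's own z axis and vertical below 0.06 rad and linear speed of cap below 0.01 m/s and contact force between the fingers and cap below 0.1 N); the robot touches nothing.
It fails at once if the cap is forced: more than 80 N between cap and canister (contact force between cap and canister above 80 N).
It fails at once if the salt grinder, tea tin or mug is moved more than 20 mm (distance of any of salt_grinder, tea_tin, mug_blue from where it was at the start of the episode above 0.02 m).
It also fails if it takes over 72 s, if anything falls off the work surface, if the arm or the gripper's body presses on something with over 40 N, if the wrist force passes 120 N, or if a joint passes its speed limit or range.

### The arm

A 7-joint arm with a two-finger parallel gripper is mounted at the origin on a cart in front of the work surface, level with it; the furniture and walls round the work are solid. World frame = base frame: x ahead of the robot, y to its left, z up, the work surface at z = 0. Lengths are in m, angles in rad, forces in N, time in s.
With the tool pointing down it reaches from about 0.4 to 0.85 m from the base axis. Payload 4.5 kg.
Tool frame: the origin (TCP) lies midway between the tips of the shut fingers; the grasp point (between the pads) lies 19 mm behind it (manip.tcp_to_grasp is the distance from the TCP to the grasp point, in m); z points along the fingers, y is the line along which they close (so a half turn about z gives the same grasp; the last joint's range is limited). The gripper opens to 85 mm and grips with 20 to 120 N. Pads are 22 mm wide; open, the fingers measure 114 mm over their backs; the gripper's body (76 mm by 85 mm) begins 54 mm behind the grasp point. The pads swing forward as they close: fully open they stand 13 mm farther back than shut.
Start: joints at [1.181, 0.689, -0.195, 1.565, 0.157, 0.902, -0.215], TCP at [0.257, -0.57, 0.231] pointing down, gripper open.
Joint ranges: [-3.01, 3.01], [-0.46, 2.08], [-1.47, 1.51], [0.13, 2.56], [-1, 4.14], [0.04, 2.09], [-2.66, 2.66]. Speed limits (rad/s): [2.57, 2.57, 3.14, 3.14, 3.14, 3.14, 3.14].

### API

Orientations are given as a rotation vector (axis times angle).
In Python, from station import manip gives the robot as it stands. The module is installed in compiled form; this text tells all that it offers.
- The arm moves only by the shell command python3 -m creep 'ROWS'. ROWS is JSON, a list of rows, each an object with "gripper": the opening in per cent of the stroke, from 0 (shut) to 100 (fully open); "delta_pos": the shift along the tool's x, y, z in m, a list of three; "yaw": the turn about the tool's z in degrees. A call has exactly 8 rows; each row is the pose to reach, as a shift and turn from the pose commanded when the call began, along the tool's axes at that moment; what a row does not reach only later rows make up. A row lasts 1/10 s, in which the tool goes at most 50 mm and 8.59 degrees, less where a joint would pass 70% of its speed; a pose out of reach is approached as far as the arm can. A call with a gripper value outside its range is refused whole. The fingers move at their own pace and stop on an object; the grip force is fixed at half the most. Time passes only in rows, so rows that repeat a pose let the fingers close, or fill a call up. It gives the time, the measured TCP pose, the force, the opening and the grip force at its end, in the units of the state.
- manip.state(): the state, without advancing time (a new reading comes with each control period).
- manip.get_image(name): name is "scene" or "top" or "wrist"; returns a dict with "color" (384x512x3 uint8, red, green, blue), "fx", "fy", "cx", "cy" (pixels), "k1" (the pictures are not rectified: a ray, as slopes to the right and down, at radius r is drawn at 1 + k1 r^2 times it, then the intrinsics apply), "T" (4x4, takes a point from camera to world coordinates). Camera axes: x right, y up, looking along -z (the intrinsics and any distortion apply to the point x, -y, -z); pixel columns grow to the right and rows downward; lengths in m; the calibration is good to about 2 mm. A picture is of the moment at which its call begins. There is no depth.
- manip.sign_off(): hands the job in; it is judged then, once.
Trained networks look in a picture, given as the dict that the camera call returned (one of the last four; its "shot" number tells which), for a name from the list of things; names that differ only in an ending like _2 or _b are one class to them, and where a whole thing is asked for, a point or a joint stands for the part that bears it (a point fixed in the world has none). Each returns a list of dicts, best first, with "score" (0 to 1); they miss things now and then, are a little off and sometimes report something else, mostly with a low value. They report only what shows in the picture. A call takes as long as a camera call. They do not tell look-alikes from the thing itself.
- manip.silhouettes(picture, name): "mask" (384x512 bool, what is visible of it) and "bbox" ([centre column, centre row, width, height] in pixels, round what is visible of it).
- manip.pinpoint(picture, name): "centre" ([row, column] in pixels: a listed point, or the origin of a listed thing).
The state is a dict: "clock": time; "joint_positions": joint angles; "qvel": joint speeds; "joint_torque": joint torques, N m; "tcp_pos": TCP position; "tcp_rot": TCP orientation; "contact_force": force on the tool from outside, world axes, zero at the start; "torque": the same for the moment, N m; "gripper_width": finger opening in m; "grasp_force": force on a finger pad.
Only numpy, scipy, OpenCV 4.12 (cv2) and the standard library are available. Lean on these libraries where they do the work, as an engineer would, in place of code of your own. Each camera call takes 0.05 s, during which the arm holds its last target. There are 200 camera calls.

## Working session

There is one attempt and no reset: what is moved stays moved. The work goes in short steps, Python scripts to look and compute and a shell command to move; the robot and the scene stay as the last step left them, time stands still between calls to the robot, and variables do not carry over. Pictures are saved under pics/ and viewed, at most 10 in all, crops included, and the job is handed in when it is done.

```bash
mkdir -p pics
cat > h.py <<'E'
import numpy as np, cv2
from station import manip
from scipy.spatial.transform import Rotation as R
def ray(p,rc):
    r,c=rc
    x=(c-p["cx"])/p["fx"]; y=(r-p["cy"])/p["fy"]
    k=p["k1"]; ux,uy=x,y
    for _ in range(20):
        s=1+k*(ux*ux+uy*uy); ux,uy=x/s,y/s
    T=np.array(p["T"]); d=T[:3,:3]@np.array([ux,-uy,-1.0])
    return T[:3,3],d/np.linalg.norm(d)
def atz(p,rc,z):
    o,d=ray(p,rc); return o+d*(z-o[2])/d[2]
def tri(l):
    A=0;b=0
    for p,rc in l:
        o,d=ray(p,rc); M=np.eye(3)-np.outer(d,d); A=A+M; b=b+M@o
    return np.linalg.solve(A,b)
def proj(p,X):
    T=np.array(p["T"]); q=T[:3,:3].T@(np.array(X)-T[:3,3]); x,y=q[0]/-q[2],-q[1]/-q[2]
    s=1+p["k1"]*(x*x+y*y); return [p["cy"]+p["fy"]*y*s,p["cx"]+p["fx"]*x*s]
def save(p,n): cv2.imwrite("pics/"+n,p["color"][:,:,::-1])
E
python3 - <<'E'
from h import *
np.set_printoptions(precision=3,suppress=True)
P={n:manip.get_image(n) for n in("scene","top","wrist")}
cv2.imwrite("pics/a.png",cv2.resize(np.hstack([P["scene"]["color"],P["top"]["color"]])[:,:,::-1],None,fx=.78,fy=.78))
save(P["top"],"top.png");save(P["scene"],"scene.png")
for k,p in P.items(): print(k,np.array(p["T"])[:3,3],p["fx"])
H=dict(canister=0,neck=.088,seal_top=.0955,cap=.008,cap_bar=.054,cork_mat=0,salt_grinder=0,tea_tin=0,mug_blue=0)
for k in("scene","top","wrist"):
  for n,z in H.items():
    for d in manip.pinpoint(P[k],n)[:3]: print(k,n,round(d["score"],2),np.array(d["centre"]),atz(P[k],d["centre"],z))
print(manip.state())
E
```

```text
scene [-0.104  1.076  0.762] 435.0631962167296
top [ 0.392 -0.091  1.452] 358.04021016994477
wrist [ 0.324 -0.538  0.372] 322.1397555438518
scene canister 0.89 [170.  321.1] [ 0.428 -0.634  0.   ]
scene canister 0.64 [217. 272.] [ 0.453 -0.159  0.   ]
scene neck 0.81 [193.7 280.1] [ 0.431 -0.18   0.088]
scene neck 0.77 [147.  319.1] [ 0.457 -0.682  0.088]
scene neck 0.6 [282.8 213.9] [0.383 0.349 0.088]
scene seal_top 0.72 [150.2 317.2] [ 0.445 -0.621  0.096]
scene seal_top 0.56 [194.4 276.4] [ 0.434 -0.155  0.096]
scene cap 0.79 [284.2 213.4] [0.439 0.269 0.008]
scene cap_bar 0.72 [238.3 222.8] [0.496 0.111 0.054]
scene cap_bar 0.58 [266.  209.7] [0.457 0.252 0.054]
scene cap_bar 0.25 [232.5 220.6] [0.519 0.084 0.054]
scene cork_mat 0.68 [284.5 214. ] [0.442 0.26  0.   ]
scene cork_mat 0.61 [286.6 218.2] [0.427 0.263 0.   ]
scene salt_grinder 0.85 [231.  223.6] [ 0.563 -0.004  0.   ]
top canister 0.6 [199.3 383.5] [ 0.443 -0.634  0.   ]
top canister 0.56 [199.9 270.2] [ 0.428 -0.167  0.   ]
top neck 0.92 [199.5 392.6] [ 0.44  -0.637  0.088]
top neck 0.83 [195.8 270.6] [ 0.442 -0.164
[... 593 characters left out ...]
 [187.  336.4] [ 0.488 -0.437  0.   ]
wrist canister 0.64 [ 26.2 390.5] [ 0.442 -0.641  0.   ]
wrist neck 0.81 [  8.2 429.1] [ 0.438 -0.638  0.088]
wrist seal_top 0.64 [  7.6 435.8] [ 0.438 -0.64   0.095]
{'clock': 1.5, 'joint_positions': array([ 1.181,  0.689, -0.195,  1.565,  0.157,  0.902, -0.215]), 'qvel': array([ 0.001, -0.   , -0.002, -0.   ,  0.001, -0.001,  0.   ]), 'joint_torque': array([  0.   , -53.954,  -1.267, -15.888,   0.01 ,   0.002,  -0.   ]), 'tcp_pos': array([ 0.257, -0.57 ,  0.231]), 'tcp_rot': array([3.071, 0.661, 0.   ]), 'contact_force': array([-0.002, -0.477,  0.178]), 'torque': array([ 0.005, -0.059, -0.011]), 'grasp_force': 0.0, 'gripper_width': 0.08522065635678507}
```

```bash
python3 -c "
import cv2,numpy as np
a=cv2.imread('pics/scene.png');b=cv2.imread('pics/top.png')
cv2.imwrite('pics/a.png',cv2.resize(np.vstack([a,b]),None,fx=.78,fy=.78))"
```

```text
(no output)
```

View pics/a.png

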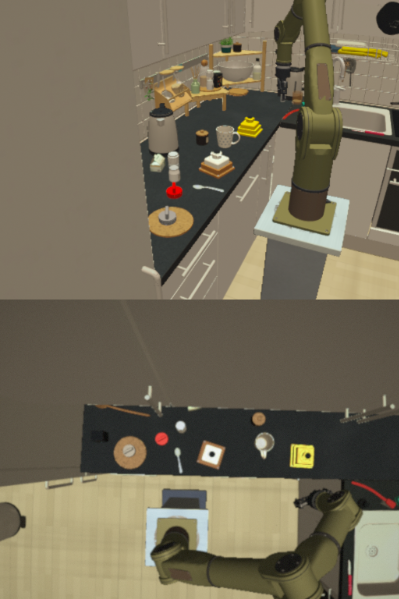

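The picture shows the white canister at top-view (row 197, col 270), the grey cap on the cork mat at (195, 164), the red look-alike between them, and the yellow canister at the far right. I'll move past the canister with the wrist camera first.

```bash
python3 -m creep '[{"gripper":100,"delta_pos":[0.30,-0.26,0],"yaw":0},{"gripper":100,"delta_pos":[0.30,-0.26,0],"yaw":0},{"gripper":100,"delta_pos":[0.30,-0.26,0],"yaw":0},{"gripper":100,"delta_pos":[0.30,-0.26,0],"yaw":0},{"gripper":100,"delta_pos":[0.30,-0.26,0],"yaw":0},{"gripper":100,"delta_pos":[0.30,-0.26,0],"yaw":0},{"gripper":100,"delta_pos":[0.30,-0.26,0],"yaw":0},{"gripper":100,"delta_pos":[0.30,-0.26,0],"yaw":0}]'
python3 - <<'E'
from h import *
p=manip.get_image("wrist"); save(p,"w1.png"); T=np.array(p["T"]); print(T[:3,3],-T[:3,2])
for n,z in dict(neck=.088,seal_top=.0955,lugs=.085).items():
  for d in manip.pinpoint(p,n)[:3]: print(n,round(d["score"],2),d["centre"],atz(p,d["centre"],z))
s=manip.state();print(s["joint_positions"],s["tcp_pos"])
E
```

```text
clock: 2.3
tcp_pos: [0.4245, -0.2072, 0.2316]
tcp_rot: [3.071, 0.662, 0.002]
contact_force: [1.2, -0.9, 0.4]
gripper_width: 0.0852
grasp_force: 0.0
[ 0.49123768 -0.17605088  0.37304621] [-0.26521185 -0.11999094 -0.95669475]
neck 0.71 [147.4, 220.5] [ 0.43464398 -0.16761408  0.088     ]
seal_top 0.65 [149.1, 215.5] [ 0.43297923 -0.16444026  0.0955    ]
lugs 0.57 [146.7, 217.7] [ 0.43360237 -0.16498447  0.085     ]
lugs 0.42 [149.3, 213.4] [ 0.42983094 -0.16234134  0.085     ]
[ 0.46566423  0.49492112 -0.16149096  2.01168221  0.12762124  0.64387657
 -0.92228658] [ 0.42428462 -0.20822084  0.23149455]
```

View pics/w1.png

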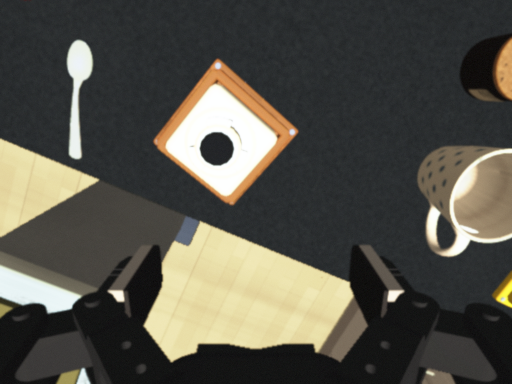

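The picture shows the open canister with its black seal disc at (row 148, col 217) in the orange cradle and nothing near it. Next comes a second view of it, then on to the cap.

```bash
python3 - <<'E'
from h import *
import pickle
p=manip.get_image("wrist"); pickle.dump(dict(p),open("w1.pkl","wb"))
E
python3 -m creep '[{"gripper":100,"delta_pos":[0.04,-0.09,0],"yaw":0},{"gripper":100,"delta_pos":[0.04,-0.09,0],"yaw":0},{"gripper":100,"delta_pos":[0.04,-0.09,0],"yaw":0},{"gripper":100,"delta_pos":[0.04,-0.09,0],"yaw":0},{"gripper":100,"delta_pos":[0.04,-0.09,0],"yaw":0},{"gripper":100,"delta_pos":[0.04,-0.09,0],"yaw":0},{"gripper":100,"delta_pos":[0.04,-0.09,0],"yaw":0},{"gripper":100,"delta_pos":[0.04,-0.09,0],"yaw":0}]'
python3 - <<'E'
from h import *
import pickle
np.set_printoptions(precision=4,suppress=True)
q=pickle.load(open("w1.pkl","rb")); p=manip.get_image("wrist"); save(p,"w2.png")
def disc(p,guess):
    r,c=[int(v) for v in proj(p,guess)]
    g=(p["color"][r-25:r+25,c-25:c+25].max(2)<70).astype(np.uint8)
    n,l,st,ce=cv2.connectedComponentsWithStats(g)
    i=min(range(1,n),key=lambda i:abs(ce[i]-25).sum()-st[i,4]/50); return [ce[i][1]+r-25,ce[i][0]+c-25],st[i]
G=[.434,-.165,.0955]
a,sa=disc(q,G); b,sb=disc(p,G); print(a,sa,b,sb)
print(tri([(q,a),(p,b)]),atz(q,a,.0955),atz(p,b,.0955))
for n,z in dict(neck=.088,seal_top=.0955).items():
  for d in manip.pinpoint(p,n)[:3]: print(n,round(d["score"],2),d["centre"],atz(p,d["centre"],z))
E
python3 -m creep '[{"gripper":100,"delta_pos":[0.14,-0.30,0],"yaw":0},{"gripper":100,"delta_pos":[0.14,-0.30,0],"yaw":0},{"gripper":100,"delta_pos":[0.14,-0.30,0],"yaw":0},{"gripper":100,"delta_pos":[0.14,-0.30,0],"yaw":0},{"gripper":100,"delta_pos":[0.14,-0.30,0],"yaw":0},{"gripper":100,"delta_pos":[0.14,-0.30,0],"yaw":0},{"gripper":100,"delta_pos":[0.14,-0.30,0],"yaw":0},{"gripper":100,"delta_pos":[0.14,-0.30,0],"yaw":0}]'
python3 - <<'E'
from h import *
import pickle
p=manip.get_image("wrist"); save(p,"w3.png"); pickle.dump(dict(p),open("w3.pkl","wb"))
for n,z in dict(cap=.008,cap_bar=.054).items():
  for d in manip.pinpoint(p,n)[:3]: print(n,round(d["score"],2),d["centre"],atz(p,d["centre"],z))
s=manip.state();print(s["joint_positions"],s["tcp_pos"])
E
```

```text
clock: 3.35
tcp_pos: [0.4229, -0.1118, 0.2312]
tcp_rot: [3.072, 0.658, -0.0]
contact_force: [-0.4, 0.4, 0.0]
gripper_width: 0.0855
grasp_force: 0.0
[np.float64(147.45049504950495), np.float64(215.49628712871288)] [ 10  10  32  32 808] [np.float64(189.02083333333334), np.float64(313.42083333333335)] [  8  11  31  29 720]
[ 0.4328 -0.1646  0.0904] [ 0.4339 -0.1649  0.0955] [ 0.4338 -0.1631  0.0955]
neck 0.68 [187.2, 318.0] [ 0.4356 -0.1684  0.088 ]
seal_top 0.78 [192.1, 309.9] [ 0.4299 -0.1616  0.0955]
clock: 4.3
tcp_pos: [0.4269, 0.2266, 0.2314]
tcp_rot: [-3.064, -0.674, -0.003]
contact_force: [0.2, 0.5, 0.8]
gripper_width: 0.0855
grasp_force: 0.0
cap 0.98 [133.9, 240.6] [0.44438313 0.25494597 0.008     ]
cap 0.57 [141.6, 387.9] [0.50669109 0.09946234 0.008     ]
cap_bar 0.92 [151.6, 409.2] [0.50543503 0.09462078 0.054     ]
cap_bar 0.68 [140.6, 235.3] [0.44231888 0.25738354 0.054     ]
[-0.50471366  0.50312722 -0.10022207  1.99280593  0.081092    0.65064037
 -1.80485458] [0.42707341 0.21908184 0.23107118]
```

View pics/w3.png

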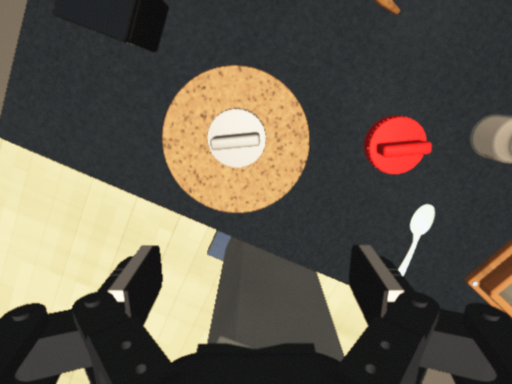

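The cap on the mat is at (row 138, col 237), its bar almost along the image's horizontal. I'll yaw about -97° over it.

```bash
python3 -m creep '[{"gripper":100,"delta_pos":[0.029,-0.028,0.01],"yaw":-8.5},{"gripper":100,"delta_pos":[0.029,-0.028,0.01],"yaw":-17},{"gripper":100,"delta_pos":[0.029,-0.028,0.02],"yaw":-25.5},{"gripper":100,"delta_pos":[0.029,-0.028,0.03],"yaw":-34},{"gripper":100,"delta_pos":[0.029,-0.028,0.04],"yaw":-42.5},{"gripper":100,"delta_pos":[0.029,-0.028,0.05],"yaw":-51},{"gripper":100,"delta_pos":[0.029,-0.028,0.06],"yaw":-59.5},{"gripper":100,"delta_pos":[0.029,-0.028,0.06],"yaw":-68}]'
python3 -m creep '[{"gripper":70,"delta_pos":[0,0,0],"yaw":-8.5},{"gripper":70,"delta_pos":[0,0,0],"yaw":-17},{"gripper":70,"delta_pos":[0,0,0],"yaw":-25.5},{"gripper":70,"delta_pos":[0,0,0],"yaw":-29},{"gripper":70,"delta_pos":[0,0,0],"yaw":-29},{"gripper":70,"delta_pos":[0,0,0],"yaw":-29},{"gripper":70,"delta_pos":[0,0,0],"yaw":-29},{"gripper":70,"delta_pos":[0,0,0],"yaw":-29}]'
python3 - <<'E'
from h import *
import pickle
np.set_printoptions(precision=4,suppress=True)
q=pickle.load(open("w3.pkl","rb"));p=manip.get_image("wrist"); pickle.dump(dict(p),open("w4.pkl","wb"))
cq=[140.6,235.3]
for n,z in dict(cap=.008,cap_bar=.054).items():
  for d in manip.pinpoint(p,n)[:2]:
    print(n,round(d["score"],2),d["centre"],atz(p,d["centre"],z))
    if n=="cap_bar": print(tri([(q,cq),(p,d["centre"])]))
s=manip.state();print(s["joint_positions"],s["tcp_pos"],R.from_rotvec(s["tcp_rot"]).as_matrix())
r,c=[int(v) for v in proj(p,[.442,.257,.054])]
r0,c0=max(r-70,0),max(c-70,0)
cr=p["color"][r0:r0+140,c0:c0+140]
print(r0,c0); cv2.imwrite("pics/w4.png",cv2.resize(cr[:,:,::-1],None,fx=4,fy=4,interpolation=cv2.INTER_CUBIC))
E
```

```text
clock: 5.25
tcp_pos: [0.442, 0.2545, 0.1701]
tcp_rot: [2.173, 2.268, -0.006]
contact_force: [-0.1, -1.0, 0.3]
gripper_width: 0.0854
grasp_force: 0.0
clock: 6.05
tcp_pos: [0.4423, 0.2573, 0.1713]
tcp_rot: [1.541, 2.737, -0.0]
contact_force: [0.1, 0.3, 0.2]
gripper_width: 0.06
grasp_force: 0.0
cap 0.84 [172.2, 254.2] [0.4411 0.2556 0.008 ]
cap 0.74 [314.0, 228.4] [0.501  0.0998 0.008 ]
cap_bar 0.81 [184.3, 254.0] [0.4405 0.2566 0.054 ]
[0.4414 0.2567 0.0517]
cap_bar 0.61 [344.7, 227.3] [0.5033 0.101  0.054 ]
[0.4538 0.2487 0.2146]
[-0.2771  0.6804 -0.556   1.9541  0.5677  0.6661 -0.6461] [0.4422 0.2576 0.1713] [[-0.5191  0.8547  0.0002]
 [ 0.8547  0.5191 -0.0002]
 [-0.0003  0.0001 -1.    ]]
114 185
```

View pics/w4.png

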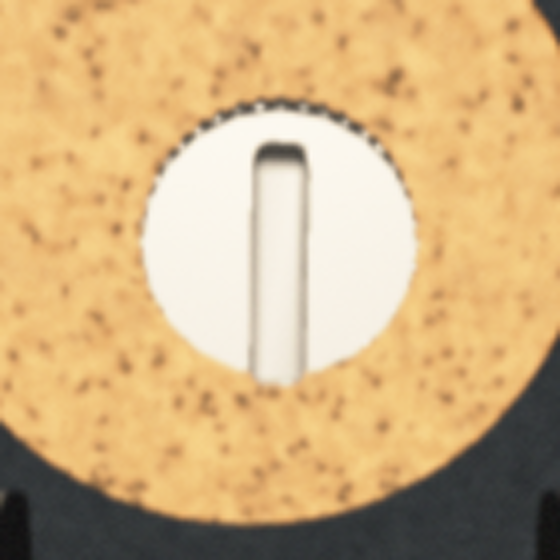

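The bar (crop centre x≈279) is vertical in the picture, square to the fingers. I'll descend and grip.

```bash
python3 -m creep '[{"gripper":70,"delta_pos":[0,-0.001,0.04],"yaw":0},{"gripper":70,"delta_pos":[0,-0.001,0.08],"yaw":0},{"gripper":70,"delta_pos":[0,-0.001,0.11],"yaw":0},{"gripper":70,"delta_pos":[0,-0.001,0.125],"yaw":0},{"gripper":70,"delta_pos":[0,-0.001,0.133],"yaw":0},{"gripper":70,"delta_pos":[0,-0.001,0.137],"yaw":0},{"gripper":70,"delta_pos":[0,-0.001,0.137],"yaw":0},{"gripper":70,"delta_pos":[0,-0.001,0.137],"yaw":0}]'
python3 -m creep '[{"gripper":0,"delta_pos":[0,0,0],"yaw":0},{"gripper":0,"delta_pos":[0,0,0],"yaw":0},{"gripper":0,"delta_pos":[0,0,0],"yaw":0},{"gripper":0,"delta_pos":[0,0,0],"yaw":0},{"gripper":0,"delta_pos":[0,0,0],"yaw":0},{"gripper":0,"delta_pos":[0,0,0],"yaw":0},{"gripper":0,"delta_pos":[0,0,0],"yaw":0},{"gripper":0,"delta_pos":[0,0,0],"yaw":0}]'
```

```text
clock: 7.0
tcp_pos: [0.4419, 0.2575, 0.0351]
tcp_rot: [1.54, 2.737, 0.002]
contact_force: [0.4, 0.2, 0.8]
gripper_width: 0.0599
grasp_force: 0.0
clock: 7.8
tcp_pos: [0.4416, 0.2571, 0.0348]
tcp_rot: [1.54, 2.737, 0.001]
contact_force: [-0.3, -0.9, 7.0]
gripper_width: 0.0103
grasp_force: 59.0
```

```bash
python3 -m creep '[{"gripper":0,"delta_pos":[0,0,-0.02],"yaw":0},{"gripper":0,"delta_pos":[0,0,-0.05],"yaw":0},{"gripper":0,"delta_pos":[0,0,-0.09],"yaw":0},{"gripper":0,"delta_pos":[0,0,-0.13],"yaw":0},{"gripper":0,"delta_pos":[0,0,-0.165],"yaw":0},{"gripper":0,"delta_pos":[0,0,-0.175],"yaw":0},{"gripper":0,"delta_pos":[0,0,-0.175],"yaw":0},{"gripper":0,"delta_pos":[0,0,-0.175],"yaw":0}]'
python3 - <<'E'
from h import *
np.set_printoptions(precision=4,suppress=True)
p=manip.get_image("wrist"); s=manip.state(); print(s["tcp_pos"],s["gripper_width"],s["contact_force"],s["joint_positions"])
M=R.from_rotvec(s["tcp_rot"]).as_matrix()
for n,z in dict(cap=-.027,cap_bar=.0195,cap_lugs=-.0245).items():
  for d in manip.pinpoint(p,n)[:2]:
    X=atz(p,d["centre"],s["tcp_pos"][2]+z); print(n,round(d["score"],2),d["centre"],X,M.T@(X-s["tcp_pos"]))
cv2.imwrite("pics/w5.png",p["color"][:,:,::-1])
E
```

```text
clock: 8.6
tcp_pos: [0.4408, 0.2562, 0.2081]
tcp_rot: [-1.54, -2.738, 0.004]
contact_force: [-0.8, -0.2, -0.7]
gripper_width: 0.0109
grasp_force: 58.6
[0.4406 0.2561 0.2077] 0.010426993464321582 [-0.1658 -0.0361 -0.7456] [-0.2375  0.6312 -0.6143  1.9199  0.5183  0.7566 -0.6036]
cap 0.75 [229.9, 255.9] [0.4408 0.2554 0.1807] [-0.0007 -0.0001  0.027 ]
cap_bar 0.62 [270.3, 257.5] [0.4404 0.2575 0.2272] [ 0.0013  0.0005 -0.0195]
cap_bar 0.58 [321.4, 231.7] [0.4441 0.2287 0.2272] [-0.0252 -0.0113 -0.0194]
cap_lugs 0.83 [232.8, 255.2] [0.4408 0.2546 0.1832] [-0.0013 -0.0005  0.0245]
```

View pics/w5.png

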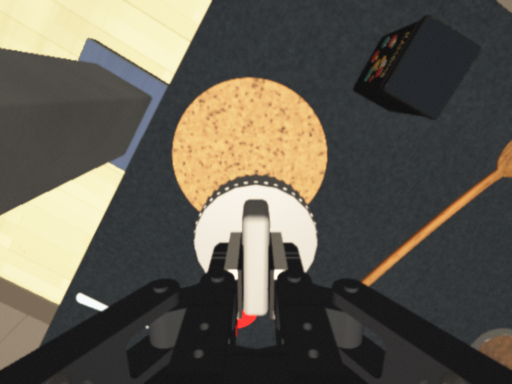

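The cap hangs squarely in the fingers, its disc centre around col 256. I'll carry it over the neck.

```bash
python3 -m creep '[{"gripper":0,"delta_pos":[-0.025,-0.016,0],"yaw":0},{"gripper":0,"delta_pos":[-0.065,-0.041,0],"yaw":0},{"gripper":0,"delta_pos":[-0.107,-0.068,0],"yaw":0},{"gripper":0,"delta_pos":[-0.149,-0.094,0],"yaw":0},{"gripper":0,"delta_pos":[-0.191,-0.121,0],"yaw":0},{"gripper":0,"delta_pos":[-0.233,-0.147,0],"yaw":0},{"gripper":0,"delta_pos":[-0.275,-0.174,0],"yaw":0},{"gripper":0,"delta_pos":[-0.315,-0.199,0],"yaw":0}]'
python3 -m creep '[{"gripper":0,"delta_pos":[-0.030,-0.019,0],"yaw":0},{"gripper":0,"delta_pos":[-0.040,-0.0255,0],"yaw":0},{"gripper":0,"delta_pos":[-0.040,-0.0255,0.02],"yaw":0},{"gripper":0,"delta_pos":[-0.040,-0.0255,0.04],"yaw":0},{"gripper":0,"delta_pos":[-0.040,-0.0255,0.045],"yaw":0},{"gripper":0,"delta_pos":[-0.040,-0.0255,0.045],"yaw":0},{"gripper":0,"delta_pos":[-0.040,-0.0255,0.045],"yaw":0},{"gripper":0,"delta_pos":[-0.040,-0.0255,0.045],"yaw":0}]'
python3 - <<'E'
from h import *
np.set_printoptions(precision=4,suppress=True)
s=manip.state(); print(s["tcp_pos"],s["joint_positions"],s["contact_force"],s["torque"]); print(R.from_rotvec(s["tcp_rot"]).as_matrix())
P=[manip.get_image(n) for n in("wrist","scene","top")]
for n,z in dict(cap=s["tcp_pos"][2]-.027,neck=.088,cap_bar=s["tcp_pos"][2]+.0195,canister=0).items():
  for p in P:
    for d in manip.pinpoint(p,n)[:3]: print(p["shot"],n,round(d["score"],2),d["centre"],atz(p,d["centre"],z))
w,sc=P[0]["color"],P[1]
r,c=[int(v) for v in proj(sc,[.433,-.164,.1])]
cr=cv2.resize(sc["color"][r-32:r+32,c-43:c+43],(512,384),interpolation=cv2.INTER_CUBIC)
cv2.imwrite("pics/w6.png",cv2.resize(np.hstack([w,cr]),(800,300))[:,:,::-1])
E
```

```text
clock: 9.6
tcp_pos: [0.434, -0.1176, 0.2086]
tcp_rot: [-1.54, -2.737, 0.001]
contact_force: [1.2, 0.5, -0.8]
gripper_width: 0.0107
grasp_force: 58.6
clock: 10.4
tcp_pos: [0.4345, -0.1626, 0.165]
tcp_rot: [1.539, 2.737, 0.001]
contact_force: [-0.0, -0.0, -0.3]
gripper_width: 0.0109
grasp_force: 58.6
[ 0.4345 -0.1626  0.165 ] [ 0.6384  0.6535 -0.6027  2.0947  0.6695  0.5889  0.1034] [-0.0023 -0.0288 -0.344 ] [0.025  0.0255 0.0294]
[[-0.5197  0.8543  0.0015]
 [ 0.8543  0.5197 -0.0003]
 [-0.001   0.0011 -1.    ]]
10 cap 0.67 [227.1, 257.4] [ 0.4342 -0.1613  0.138 ]
11 cap 0.89 [247.1, 224.6] [0.3991 0.2612 0.138 ]
11 cap 0.67 [183.5, 277.4] [ 0.4302 -0.1546  0.138 ]
12 cap 0.63 [172.1, 204.1] [0.5202 0.0863 0.138 ]
11 neck 0.83 [145.9, 318.5] [ 0.4636 -0.6941  0.088 ]
11 neck 0.81 [195.9, 281.3] [ 0.4201 -0.1654  0.088 ]
12 neck 0.68 [198.4, 390.3] [ 0.4441 -0.6278  0.088 ]
12 neck 0.58 [199.6, 269.1] [ 0.427  -0.1583  0.088 ]
12 neck 0.37 [199.5, 267.4] [ 0.4272 -0.1518  0.088 ]
10 cap_bar 0.77 [270.1, 254.6] [ 0.4327 -0.1617  0.1845]
11 cap_bar 0.73 [237.5, 222.6] [0.388  0.2859 0.1845]
11 cap_bar 0.6 [284.4, 217.1] [0.3044 0.4546 0.1845]
11 cap_bar 0.56 [169.0, 276.6] [ 0.4393 -0.1685  0.1845]
12 cap_bar 0.48 [177.0, 209.5] [0.4988 0.0602 0.1845]
10 canister 0.64 [169.5, 254.4] [ 0.4324 -0.1622  0.    ]
11 canister 0.64 [218.3, 276.0] [ 0.4361 -0.1566  0.    ]
11 canister 0.58 [169.4, 319.9] [ 0.4346 -0.6387  0.    ]
12 canister 0.65 [197.5, 269.2] [ 0.4378 -0.1628  0.    ]
12 canister 0.58 [198.5, 384.8] [ 0.4464 -0.6391  0.    ]
```

View pics/w6.png

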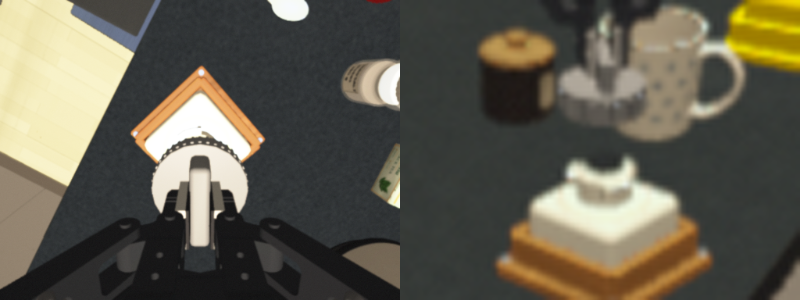

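The left (wrist) view shows the cap centred over the neck, and the right (scene) view shows it hanging upright above it. I'll lower it.

```bash
python3 -m creep '[{"gripper":0,"delta_pos":[0,-0.0015,0.01],"yaw":0},{"gripper":0,"delta_pos":[0,-0.0015,0.025],"yaw":0},{"gripper":0,"delta_pos":[0,-0.0015,0.04],"yaw":0},{"gripper":0,"delta_pos":[0,-0.0015,0.047],"yaw":0},{"gripper":0,"delta_pos":[0,-0.0015,0.050],"yaw":0},{"gripper":0,"delta_pos":[0,-0.0015,0.052],"yaw":0},{"gripper":0,"delta_pos":[0,-0.0015,0.053],"yaw":0},{"gripper":0,"delta_pos":[0,-0.0015,0.053],"yaw":0}]'
python3 -m creep '[{"gripper":0,"delta_pos":[0,0,0.001],"yaw":0},{"gripper":0,"delta_pos":[0,0,0.002],"yaw":0},{"gripper":0,"delta_pos":[0,0,0.003],"yaw":0},{"gripper":0,"delta_pos":[0,0,0.004],"yaw":0},{"gripper":0,"delta_pos":[0,0,0.004],"yaw":0},{"gripper":0,"delta_pos":[0,0,0.004],"yaw":0},{"gripper":0,"delta_pos":[0,0,0.004],"yaw":0},{"gripper":0,"delta_pos":[0,0,0.004],"yaw":0}]'
python3 -c "
from h import *
s=manip.state();print(s['torque'],s['tcp_pos'],s['contact_force'])"
```

```text
clock: 11.95
tcp_pos: [0.4327, -0.1636, 0.1116]
tcp_rot: [1.54, 2.737, 0.0]
contact_force: [-0.3, 0.3, 0.2]
gripper_width: 0.0107
grasp_force: 58.9
clock: 12.75
tcp_pos: [0.4328, -0.1642, 0.1089]
tcp_rot: [1.539, 2.736, -0.002]
contact_force: [-3.8, -0.4, 20.4]
gripper_width: 0.0102
grasp_force: 61.9
[-0.1145447   0.8297972  -0.00203826] [ 0.43279348 -0.16422956  0.1089372 ] [-3.84697246 -0.44820469 20.41054343]
```

Contact came at the expected lug-top height (TCP 0.109). I'll ease to light pressure and turn counter-clockwise.

```bash
python3 -m creep '[{"gripper":0,"delta_pos":[0,0,-0.0005],"yaw":0},{"gripper":0,"delta_pos":[0,0,-0.0005],"yaw":-3},{"gripper":0,"delta_pos":[0,0,-0.0005],"yaw":-6},{"gripper":0,"delta_pos":[0,0,-0.0005],"yaw":-9},{"gripper":0,"delta_pos":[0,0,-0.0005],"yaw":-12},{"gripper":0,"delta_pos":[0,0,-0.0005],"yaw":-15},{"gripper":0,"delta_pos":[0,0,-0.0005],"yaw":-18},{"gripper":0,"delta_pos":[0,0,-0.0005],"yaw":-18}]'
python3 -c "
from h import *
s=manip.state();print(s['torque'],s['tcp_pos'],s['contact_force'])"
```

```text
clock: 13.55
tcp_pos: [0.4337, -0.1644, 0.1091]
tcp_rot: [1.091, 2.942, -0.001]
contact_force: [-1.0, -2.0, 13.9]
gripper_width: 0.0106
grasp_force: 60.8
[-0.36599057  0.30494251 -0.00989224] [ 0.43366655 -0.16436036  0.10906317] [-1.04424422 -1.95783774 13.93610652]
```

```bash
python3 -m creep '[{"gripper":0,"delta_pos":[0,0,0],"yaw":-3},{"gripper":0,"delta_pos":[0,0,0],"yaw":-6},{"gripper":0,"delta_pos":[0,0,0],"yaw":-9},{"gripper":0,"delta_pos":[0,0,0],"yaw":-12},{"gripper":0,"delta_pos":[0,0,0],"yaw":-15},{"gripper":0,"delta_pos":[0,0,0],"yaw":-18},{"gripper":0,"delta_pos":[0,0,0],"yaw":-18},{"gripper":0,"delta_pos":[0,0,0],"yaw":-18}]'
python3 -c "
from h import *
s=manip.state();print(s['torque'],s['tcp_pos'],s['contact_force'])"
```

```text
clock: 14.35
tcp_pos: [0.4337, -0.1643, 0.1091]
tcp_rot: [0.619, 3.077, -0.002]
contact_force: [-1.1, -1.4, 14.3]
gripper_width: 0.0107
grasp_force: 60.8
[-0.37369012  0.3301885  -0.03093471] [ 0.4336976  -0.16432782  0.10907122] [-1.09183764 -1.37140661 14.33091876]
```

```bash
python3 -m creep '[{"gripper":0,"delta_pos":[0,0,0],"yaw":-3},{"gripper":0,"delta_pos":[0,0,0],"yaw":-6},{"gripper":0,"delta_pos":[0,0,0],"yaw":-9},{"gripper":0,"delta_pos":[0,0,0],"yaw":-12},{"gripper":0,"delta_pos":[0,0,0],"yaw":-15},{"gripper":0,"delta_pos":[0,0,0],"yaw":-18},{"gripper":0,"delta_pos":[0,0,0],"yaw":-18},{"gripper":0,"delta_pos":[0,0,0],"yaw":-18}]'
python3 -c "
from h import *
s=manip.state();print(s['torque'],s['tcp_pos'],s['contact_force'],s['joint_positions'])"
```

```text
clock: 15.15
tcp_pos: [0.4335, -0.1644, 0.1085]
tcp_rot: [0.13, 3.137, -0.003]
contact_force: [0.2, -1.7, 7.7]
gripper_width: 0.0107
grasp_force: 59.8
[-0.5364876   0.06723012  0.07839857] [ 0.43352754 -0.16443923  0.10853653] [ 0.23516536 -1.71564636  7.74367369] [ 0.69892483  0.79779733 -0.72022631  2.1357572   1.00708972  0.59437446
  0.71970526]
```

```bash
python3 -m creep '[{"gripper":0,"delta_pos":[0,0,0],"yaw":-2},{"gripper":0,"delta_pos":[0,0,0.0005],"yaw":-2},{"gripper":0,"delta_pos":[0,0,0.001],"yaw":-2},{"gripper":0,"delta_pos":[0,0,0.001],"yaw":-2},{"gripper":0,"delta_pos":[0,0,0.001],"yaw":-2},{"gripper":0,"delta_pos":[0,0,0.001],"yaw":-2},{"gripper":0,"delta_pos":[0,0,0.001],"yaw":-2},{"gripper":0,"delta_pos":[0,0,0.001],"yaw":-2}]'
python3 -c "
from h import *
s=manip.state();print(s['torque'],s['tcp_pos'],s['contact_force'])"
```

```text
clock: 15.95
tcp_pos: [0.4333, -0.1645, 0.1069]
tcp_rot: [0.075, 3.14, -0.002]
contact_force: [3.1, -4.6, 1.0]
gripper_width: 0.0108
grasp_force: 58.9
[-1.22425206 -0.70239627  0.16389947] [ 0.43325711 -0.16452086  0.10685792] [ 3.12215652 -4.6068594   1.03670174]
```

The cap dropped between the lugs. I'll turn slightly more for clearance, then press down in steps.

```bash
python3 -m creep '[{"gripper":0,"delta_pos":[-0.0002,-0.0002,0],"yaw":-3},{"gripper":0,"delta_pos":[-0.0002,-0.0002,0.001],"yaw":-3},{"gripper":0,"delta_pos":[-0.0002,-0.0002,0.002],"yaw":-3},{"gripper":0,"delta_pos":[-0.0002,-0.0002,0.003],"yaw":-3},{"gripper":0,"delta_pos":[-0.0002,-0.0002,0.004],"yaw":-3},{"gripper":0,"delta_pos":[-0.0002,-0.0002,0.005],"yaw":-3},{"gripper":0,"delta_pos":[-0.0002,-0.0002,0.005],"yaw":-3},{"gripper":0,"delta_pos":[-0.0002,-0.0002,0.005],"yaw":-3}]'
python3 -c "
from h import *
s=manip.state();print(s['torque'],s['tcp_pos'],s['contact_force'])"
```

```text
clock: 16.75
tcp_pos: [0.4329, -0.1643, 0.1019]
tcp_rot: [-0.007, 3.141, -0.002]
contact_force: [1.8, -5.4, 4.3]
gripper_width: 0.0108
grasp_force: 59.4
[-1.17894792 -0.41413421 -0.03918031] [ 0.43285676 -0.16433352  0.10194652] [ 1.78317144 -5.3825857   4.28965353]
```

```bash
python3 -m creep '[{"gripper":0,"delta_pos":[-0.0001,-0.0004,0.001],"yaw":0},{"gripper":0,"delta_pos":[-0.0001,-0.0004,0.002],"yaw":0},{"gripper":0,"delta_pos":[-0.0001,-0.0004,0.003],"yaw":0},{"gripper":0,"delta_pos":[-0.0001,-0.0004,0.0035],"yaw":0},{"gripper":0,"delta_pos":[-0.0001,-0.0004,0.004],"yaw":0},{"gripper":0,"delta_pos":[-0.0001,-0.0004,0.004],"yaw":0},{"gripper":0,"delta_pos":[-0.0001,-0.0004,0.004],"yaw":0},{"gripper":0,"delta_pos":[-0.0001,-0.0004,0.004],"yaw":0}]'
python3 -c "
from h import *
s=manip.state();print(s['torque'],s['tcp_pos'],s['contact_force'])"
```

```text
clock: 17.55
tcp_pos: [0.4329, -0.1644, 0.0984]
tcp_rot: [-0.007, 3.141, -0.002]
contact_force: [0.1, -5.2, 10.3]
gripper_width: 0.0107
grasp_force: 60.3
[-1.01245986 -0.04467397  0.00499693] [ 0.43285499 -0.16435109  0.09841823] [ 0.1463223  -5.20066703 10.32494809]
```

```bash
python3 -m creep '[{"gripper":0,"delta_pos":[0,-0.0003,0],"yaw":4},{"gripper":0,"delta_pos":[0,-0.0003,0],"yaw":8},{"gripper":0,"delta_pos":[0,-0.0003,0],"yaw":12},{"gripper":0,"delta_pos":[0,-0.0003,0],"yaw":16},{"gripper":0,"delta_pos":[0,-0.0003,0],"yaw":20},{"gripper":0,"delta_pos":[0,-0.0003,0],"yaw":24},{"gripper":0,"delta_pos":[0,-0.0003,0],"yaw":28},{"gripper":0,"delta_pos":[0,-0.0003,0],"yaw":28}]'
python3 -c "
from h import *
s=manip.state();print(s['torque'],s['tcp_pos'],s['tcp_rot'],s['contact_force'])"
```

```text
clock: 18.35
tcp_pos: [0.4338, -0.1643, 0.0985]
tcp_rot: [0.755, 3.047, 0.0]
contact_force: [2.2, -3.6, 8.4]
gripper_width: 0.0106
grasp_force: 60.0
[-0.84234364 -0.32166294 -0.04063545] [ 0.43380888 -0.1642556   0.09848913] [7.54620775e-01 3.04737078e+00 4.13169736e-04] [ 2.16641579 -3.57189932  8.36488564]
```

```bash
python3 -m creep '[{"gripper":0,"delta_pos":[0,0,0],"yaw":2},{"gripper":0,"delta_pos":[0,0,0],"yaw":4},{"gripper":0,"delta_pos":[0,0,0],"yaw":6},{"gripper":0,"delta_pos":[0,0,0],"yaw":8},{"gripper":0,"delta_pos":[0,0,0],"yaw":10},{"gripper":0,"delta_pos":[0,0,0],"yaw":12},{"gripper":0,"delta_pos":[0,0,0],"yaw":12},{"gripper":0,"delta_pos":[0,0,0],"yaw":12}]'
python3 -c "
from h import *
s=manip.state();print(s['torque'],s['tcp_pos'],s['tcp_rot'],s['contact_force'])"
```

```text
clock: 19.15
tcp_pos: [0.4339, -0.1643, 0.0985]
tcp_rot: [1.067, 2.952, 0.001]
contact_force: [2.4, -4.2, 9.7]
gripper_width: 0.0105
grasp_force: 60.1
[-8.35382868e-01 -3.12272995e-01  1.90470178e-04] [ 0.43389894 -0.16426269  0.09850205] [1.06701370e+00 2.95238792e+00 1.18435076e-03] [ 2.36335474 -4.19990184  9.67031126]
```

```bash
python3 -m creep '[{"gripper":0,"delta_pos":[0,0,0],"yaw":1},{"gripper":0,"delta_pos":[0,0,0],"yaw":2},{"gripper":0,"delta_pos":[0,0,0],"yaw":3},{"gripper":0,"delta_pos":[0,0,0],"yaw":4},{"gripper":0,"delta_pos":[0,0,0],"yaw":5},{"gripper":0,"delta_pos":[0,0,0],"yaw":5},{"gripper":0,"delta_pos":[0,0,0],"yaw":5},{"gripper":0,"delta_pos":[0,0,0],"yaw":5}]'
python3 -c "
from h import *
s=manip.state();print(s['torque'],s['tcp_pos'],s['tcp_rot'],s['contact_force'])"
```

```text
clock: 19.95
tcp_pos: [0.4339, -0.1643, 0.0985]
tcp_rot: [1.195, 2.903, 0.001]
contact_force: [1.8, -3.2, 9.9]
gripper_width: 0.0103
grasp_force: 60.1
[-0.88966975 -0.35534875 -0.00891282] [ 0.43391409 -0.16429084  0.09845583] [1.19462715e+00 2.90311849e+00 1.47132546e-03] [ 1.84256455 -3.17301658  9.882761  ]
```

```bash
python3 -m creep '[{"gripper":0,"delta_pos":[0,0,0],"yaw":1},{"gripper":0,"delta_pos":[0,0,0],"yaw":2},{"gripper":0,"delta_pos":[0,0,0],"yaw":3},{"gripper":0,"delta_pos":[0,0,0],"yaw":4},{"gripper":0,"delta_pos":[0,0,0],"yaw":4},{"gripper":0,"delta_pos":[0,0,0],"yaw":4},{"gripper":0,"delta_pos":[0,0,0],"yaw":4},{"gripper":0,"delta_pos":[0,0,0],"yaw":4}]'
python3 -c "
from h import *
s=manip.state();print(s['torque'],s['tcp_pos'],s['tcp_rot'],s['contact_force'])"
```

```text
clock: 20.75
tcp_pos: [0.4338, -0.1645, 0.0985]
tcp_rot: [1.292, 2.861, 0.0]
contact_force: [1.5, -4.8, 9.5]
gripper_width: 0.0109
grasp_force: 60.4
[-1.09472248 -0.25346528  0.63282662] [ 0.43375642 -0.16447285  0.09848944] [1.29171162e+00 2.86116914e+00 4.03784288e-04] [ 1.54834456 -4.83079646  9.5304928 ]
```

The stop is felt (0.63 N m). I'll ease back a little, let the spring raise the cap into the notches, then release.

```bash
python3 -m creep '[{"gripper":0,"delta_pos":[0,0,0],"yaw":-1},{"gripper":0,"delta_pos":[0,0,0],"yaw":-1.5},{"gripper":0,"delta_pos":[0,0,-0.001],"yaw":-1.5},{"gripper":0,"delta_pos":[0,0,-0.002],"yaw":-1.5},{"gripper":0,"delta_pos":[0,0,-0.0028],"yaw":-1.5},{"gripper":0,"delta_pos":[0,0,-0.0028],"yaw":-1.5},{"gripper":0,"delta_pos":[0,0,-0.0028],"yaw":-1.5},{"gripper":0,"delta_pos":[0,0,-0.0028],"yaw":-1.5}]'
python3 -c "
from h import *
s=manip.state();print(s['torque'],s['tcp_pos'],s['tcp_rot'],s['contact_force'])"
```

```text
clock: 21.55
tcp_pos: [0.4336, -0.1645, 0.1008]
tcp_rot: [1.257, 2.878, 0.001]
contact_force: [3.0, -4.6, 3.6]
gripper_width: 0.0107
grasp_force: 59.3
[-1.07386821 -0.59870514  0.21188555] [ 0.43361977 -0.16445192  0.10075458] [1.25719500e+00 2.87754089e+00 1.17427876e-03] [ 2.9572152  -4.55401195  3.6431195 ]
```

```bash
python3 -m creep '[{"gripper":0,"delta_pos":[0,0,-0.0005],"yaw":0},{"gripper":0,"delta_pos":[0,0,-0.001],"yaw":0},{"gripper":0,"delta_pos":[0,0,-0.001],"yaw":0},{"gripper":0,"delta_pos":[0,0,-0.001],"yaw":0},{"gripper":0,"delta_pos":[0,0,-0.001],"yaw":0},{"gripper":0,"delta_pos":[0,0,-0.001],"yaw":0},{"gripper":0,"delta_pos":[0,0,-0.001],"yaw":0},{"gripper":0,"delta_pos":[0,0,-0.001],"yaw":0}]'
python3 -c "
from h import *
s=manip.state();print(s['torque'],s['tcp_pos'],s['tcp_rot'],s['contact_force'])"
```

```text
clock: 22.35
tcp_pos: [0.4336, -0.1645, 0.1013]
tcp_rot: [1.258, 2.878, 0.002]
contact_force: [3.8, -4.6, -2.2]
gripper_width: 0.0102
grasp_force: 58.8
[-1.07180253 -0.83576851  0.25521287] [ 0.43363718 -0.16448393  0.10134792] [1.25754899e+00 2.87778642e+00 1.60778803e-03] [ 3.75338633 -4.64012023 -2.15216915]
```

The cap is held at TCP z 0.1013, which is the locked height. I'll release and withdraw.

```bash
python3 -m creep '[{"gripper":10,"delta_pos":[0,0,0.0003],"yaw":0},{"gripper":20,"delta_pos":[0,0,0],"yaw":0},{"gripper":40,"delta_pos":[0,0,0],"yaw":0},{"gripper":60,"delta_pos":[0,0,0],"yaw":0},{"gripper":60,"delta_pos":[0,0,0],"yaw":0},{"gripper":60,"delta_pos":[0,0,-0.005],"yaw":0},{"gripper":60,"delta_pos":[0,0,-0.025],"yaw":0},{"gripper":60,"delta_pos":[0,0,-0.05],"yaw":0}]'
python3 -m creep '[{"gripper":60,"delta_pos":[0,0,-0.03],"yaw":0},{"gripper":60,"delta_pos":[0,0,-0.06],"yaw":0},{"gripper":60,"delta_pos":[0,0,-0.07],"yaw":0},{"gripper":60,"delta_pos":[0,0,-0.07],"yaw":0},{"gripper":60,"delta_pos":[0,0,-0.07],"yaw":0},{"gripper":60,"delta_pos":[0,0,-0.07],"yaw":0},{"gripper":60,"delta_pos":[0,0,-0.07],"yaw":0},{"gripper":60,"delta_pos":[0,0,-0.07],"yaw":0}]'
python3 - <<'E'
from h import *
np.set_printoptions(precision=4,suppress=True)
P=[manip.get_image(n) for n in("wrist","scene","top")]; s=manip.state(); print(s["tcp_pos"])
for n,z in dict(cap=.0745,cap_bar=.1205).items():
  L=[]
  for p in P:
    for d in manip.pinpoint(p,n)[:4]:
      X=atz(p,d["centre"],z)
      if abs(X[:2]-[.4335,-.164]).max()<.03: L.append((p,d["centre"])); print(p["shot"],n,round(d["score"],2),X)
  if len(L)>1: print("tri",tri(L))
w,sc=P[0]["color"],P[1]
r,c=[int(v) for v in proj(sc,[.433,-.164,.08])]
cr=cv2.resize(sc["color"][r-32:r+32,c-43:c+43],(512,384),interpolation=cv2.INTER_CUBIC)
cv2.imwrite("pics/w7.png",cv2.resize(np.hstack([w,cr]),(800,300))[:,:,::-1])
E
```

```text
clock: 23.15
tcp_pos: [0.4319, -0.1641, 0.1518]
tcp_rot: [-1.256, -2.877, 0.0]
contact_force: [0.2, -0.2, -0.4]
gripper_width: 0.0515
grasp_force: 0.0
clock: 23.95
tcp_pos: [0.4324, -0.1644, 0.2209]
tcp_rot: [-1.257, -2.878, 0.0]
contact_force: [0.2, 0.2, 0.4]
gripper_width: 0.0512
grasp_force: 0.0
[ 0.4327 -0.1645  0.2213]
13 cap 0.9 [ 0.4338 -0.162   0.0745]
14 cap 0.67 [ 0.4369 -0.1462  0.0745]
tri [ 0.4394 -0.1622  0.0659]
13 cap_bar 0.8 [ 0.4323 -0.1634  0.1205]
14 cap_bar 0.6 [ 0.4412 -0.1738  0.1205]
tri [ 0.4331 -0.1612  0.1271]
```

View pics/w7.png

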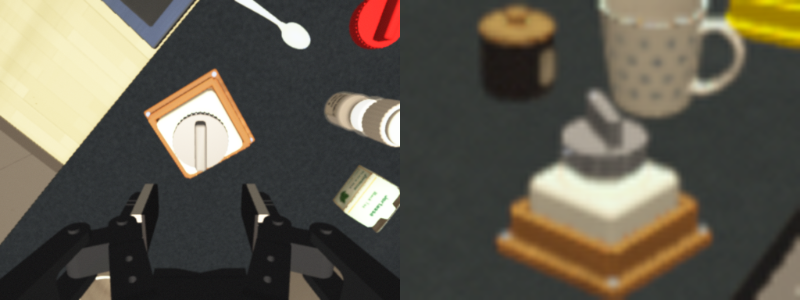

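The wrist view shows the cap centred on the neck at about (145, 200), its bar still in line with the fingers. The scene view shows it sitting level and low, with the other things where they were.

```bash
python3 -c "
from station import manip
print(manip.sign_off())"
```

```text
the job is handed in; nothing more can be done
None
```

The cap is on the white canister, twisted clockwise to its stop and released. It held at the locked height under a light upward pull. I handed the job in about 24 s into the 72 s allowed, but the sign-off gave no verdict, so I don't know the judged result.

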